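# Tap-centre a bud vase on the banding wheel

## Robot

A 7-joint arm with a two-finger parallel gripper is mounted at the origin on the work surface. World frame = base frame: x ahead of the robot, y to its left, z up, the work surface at z = 0. Lengths are in m, angles in rad, forces in N, time in s.
With the tool pointing down it reaches from about 0.4 to 0.9 m from the base axis. Payload 5.5 kg.
Tool frame: the origin (TCP) lies at the very end of the fingers, on their centre line; the grasp point (between the pads) lies 19 mm behind it; z points along the fingers, y is the line along which they close (so a half turn about z gives the same grasp; the last joint's range is limited). The gripper opens to 85 mm and grips with 20 to 120 N. Pads are 22 mm wide; open, the fingers measure 114 mm over their backs; the gripper's body (76 mm by 85 mm) begins 54 mm behind the grasp point. The pads swing forward as they close: fully open they stand 13 mm farther back than shut.
Start: joints at [1.369, 0.501, -0.427, 1.55, 0.221, 1.138, -0.21], TCP at [0.291, -0.581, 0.231] pointing down, gripper open.
Joint ranges: [-2.88, 2.88], [-0.31, 2.03], [-1.54, 1.56], [0.2, 2.42], [-1.41, 4.55], [0.19, 2.02], [-2.57, 2.57]. Speed limits (rad/s): [2.57, 2.57, 3.14, 3.14, 3.14, 3.14, 3.14].

## Interface

Orientations are given as a unit quaternion [w, x, y, z].
In Python, from rig import ctrl, vision, job gives the robot as it stands (ctrl), with the cameras (vision) and the job (job).
- The arm moves only by the tool hand_motion, called after ">>>" as name(argument=value, ...), one argument or row to a line, values as JSON. Schema: {"type":"object","properties":{"ticks":{"type":"array","items":{"type":"array","items":{"type":"number"},"minItems":6,"maxItems":6},"minItems":1,"maxItems":12},"jaw":{"type":"number"},"grip_n":{"type":"number"},"only":{"type":"string"},"quiet":{"type":"boolean"},"lines":{"type":"string"}},"required":["ticks"],"additionalProperties":false}. ticks is a list of rows, 1 to 12 of them, each of 6 numbers: dx, dy, dz in m, then a rotation vector rx, ry, rz in rad; each row is the pose to reach, as a shift and turn from the pose commanded when the call began, along the tool's axes at that moment; what a row does not reach only later rows make up. A row lasts 1/10 s, in which the tool goes at most 0.05 m and 0.15 rad, less where a joint would pass 70% of its speed; a pose out of reach is approached as far as the arm can. jaw is the opening from 0.0 (shut) to 1.0 (fully open), set as the call begins (left out keeps the last). The fingers move at their own pace and stop on an object; grip_n is the grip in N (left out, the last holds). Time passes only in rows, so rows that do not move let the fingers close. The tool returns the time, the measured TCP pose, the force, the opening and the grip force at its end. only (a regular expression) keeps the lines of the reply that match it, lines (a string "A,B") keeps lines A to B, and quiet returns only ok. Input that does not fit is refused with a message, and nothing moves.
- ctrl.sense(): the state, without advancing time (a new reading comes with each control period).
- vision.grab_frame(name): name is "scene" or "top" or "wrist"; returns a dict with "image" (384x512x3 uint8, blue, green, red), "fx", "fy", "cx", "cy" (pixels), "R" (3x3) and "t" (3): a world point X has camera coordinates R X + t. Camera axes: x right, y down, z forward; pixel columns grow to the right and rows downward; lengths in m; the calibration is good to about 2 mm. A picture is of the moment at which its call begins. There is no depth.
- job.hand_in(): hands the job in; it is judged then, once.
The state is a dict: "time": time; "joint_positions": joint angles; "joint_vel": joint speeds; "joint_efforts": joint torques, N m; "position": TCP position; "orientation": TCP orientation; "ft_force": force on the tool from outside, world axes, zero at the start; "torque": the same for the moment, N m; "grip_width": opening from 0.0 (shut) to 1.0 (fully open); "gripper_force": force on a finger pad.
Only numpy, scipy, OpenCV 4.12 (cv2) and the standard library are available. Lean on these libraries where they do the work, as an engineer would, in place of code of your own. Each camera call takes 0.05 s, during which the arm holds its last target. There are 200 camera calls.

## Task

The little unglazed bud vase stands off to one side of the banding wheel; it has to be centred before a stripe can be painted round it. Nudge it low down with gentle touches of the fingertips or the outside of the fingers, without gripping or lifting it, until it stands upright and still within half a centimetre of the middle of the wheel. Do not let it rock over or fall off, and leave everything else on the table where it is.

Things in the scene. Friction and masses are not known exactly. Their poses are not given: they have to be found in the camera images.
- vase: pale unglazed round bud vase, about 0.15 kg, 74 mm tall, on the wheel: foot 38 mm across (bears on a 35 mm circle), belly 62 mm across, widest 24 mm above the underside, neck 20 mm, lip 28 mm. Starts 24 to 36 mm off the middle, any direction. Pushed low it slides (under 1.5 N); pushed higher or struck it jams, rocks or tips. Over 10 N is rough. Origin: centre of underside, z up
- wheel_center (a point): middle of the upper face of the banding wheel's head, on its vertical turning axis, 64 mm above the table. Head: flat aluminium disc 120 mm across with turned rings of 30, 60 and 90 mm, on a narrower column and a fixed iron foot 112 mm across. It turns freely (0.015 N m drag): a push aimed past the middle may turn it, the vase riding along; the middle stays put
- glaze_jar: squat white plastic glaze jar with a black lid, 42 mm across, 50 mm tall, standing on the table close beside the banding wheel; origin at the centre of its underside. To be left alone
- brush: slim round brush 150 mm long lying on the table beside the wheel; origin on its underside, handle towards its own -x. To be left alone
- mug: dark red glazed mug, 82 mm across, 95 mm tall, with a handle, standing well to one side; origin at the centre of its underside. To be left alone
- bottle_vase: unglazed bottle-shaped vase, 74 mm across, 135 mm tall, standing well to one side; origin at the centre of its underside. To be left alone
- bowl: cream bowl, 124 mm across, 50 mm tall, on the left far part of the table; origin at the centre of its underside. To be left alone
- loop_tool: trimming tool 157 mm long with a wooden handle and wire loop, lying on the left near part of the table; origin on its underside. To be left alone
- rib: flat wooden kidney rib, 90 x 52 x 6 mm, lying on the right near part of the table; origin at the centre of its underside. To be left alone

How it is judged:
At the end, for the whole second after the job is handed in: The vase stands upright (within 0.05 rad) and still on the wheel's face (within 3 mm), its axis within 5 mm of the wheel's middle (horizontal distance between vase and wheel_center below 0.005 m and angle between vase's own z axis and vertical below 0.05 rad and z of vase in the frame of wheel_center between -0.003 and 0.003 m and linear speed of vase below 0.01 m/s and angular speed of vase below 0.15 rad/s); the robot touches nothing.
It fails at once if the vase is tipped by more than 0.3 rad (17 degrees) (angle between vase's own z axis and vertical above 0.3 rad).
It fails at once if the vase is lifted more than 8 mm off the wheel (z of vase in the frame of wheel_center above 0.008 m).
It fails at once if the vase drops off the wheel (z of vase in the frame of wheel_center below -0.008 m).
It fails at once if the vase is gripped or pressed with more than 10 N (contact force between any of the fingers, the arm and vase above 10 N).
It fails at once if a bystander (jar, brush, mug, bottle vase, bowl, trimming tool or rib) is shifted by more than 20 mm or knocked over (distance of any of glaze_jar, brush, mug, bottle_vase, bowl, loop_tool, rib from where it was at the start of the episode above 0.02 m or angle between any of glaze_jar, mug, bottle_vase, bowl's own z axis and vertical above 0.3 rad).
It also fails if it takes over 58 s, if anything falls off the work surface, if the arm or the gripper's body presses on something with over 40 N, if the wrist force passes 120 N, or if a joint passes its speed limit or range.

## Working session

There is one attempt and no reset: what is moved stays moved. The work goes in short steps, Python scripts to look and compute and a tool call to move; the robot and the scene stay as the last step left them, time stands still between calls to the robot, and variables do not carry over. Pictures are saved under pics/ and viewed, at most 10 in all, crops included, and the job is handed in when it is done.

```bash
mkdir -p pics; ls
```

Run:
```python
from rig import ctrl, vision, job
import cv2
s=ctrl.sense();print(s['time'],s['position'],s['orientation'],s['grip_width'])
for n in("top","scene"):
    f=vision.grab_frame(n);cv2.imwrite(f"pics/{n}0.png",f["image"]);print(n,f["fx"],f["cx"],f["cy"],f["R"],f["t"])
```

```text
pics
rig.py
0.0 [ 0.29100712 -0.58045287  0.23024166] [-9.62919814e-04  9.73112504e-01  2.30328231e-01 -1.83561351e-04] 0.9969548265087317
top 474.49559023669383 254.32312787150772 190.2362059805955 [[-0.00673407 -0.99981201  0.01818239]
 [-0.98399454  0.00338743 -0.17816642]
 [ 0.17807133 -0.01909115 -0.98383237]] [-0.00613904  0.51429944  1.39880811]
scene 359.0625379256284 256.9313570752679 195.1472917636865 [[-0.53393301  0.84552422 -0.00208116]
 [ 0.66786419  0.42023194 -0.61429841]
 [-0.51852962 -0.32938413 -0.78907105]] [ 0.27354703 -0.29958053  1.1695874 ]
```

View pics/top0.png

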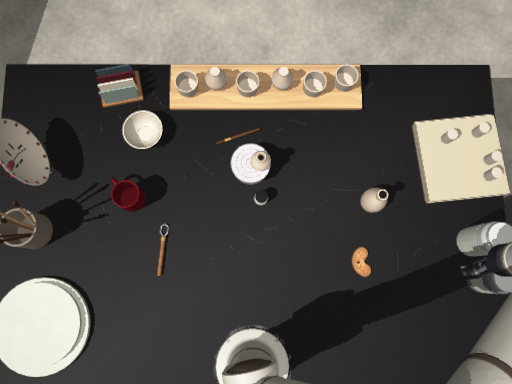

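View pics/scene0.png

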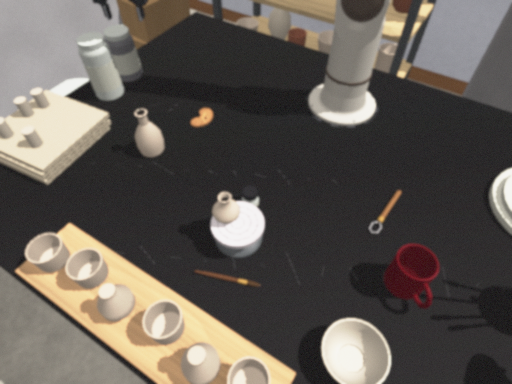

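The top view shows the wheel head near (250,163), with the vase on its right side near (260,158). The jar is just below at (260,198) and the brush is above-left at (238,136). I'll enlarge this area.

Run:
```python
import cv2,numpy as np
a=cv2.imread("pics/top0.png")[128:208,210:310];b=cv2.imread("pics/scene0.png")[180:260,190:290]
r=lambda i:cv2.resize(i,None,fx=4,fy=4,interpolation=cv2.INTER_CUBIC)
o=np.hstack([r(a),r(b)])
o=cv2.convertScaleAbs(o,alpha=0.95)
for k in range(0,800,40): cv2.line(o,(k,0),(k,6),(0,255,0),1)
for k in range(0,320,40): cv2.line(o,(0,k),(6,k),(0,255,0),1)
cv2.imwrite("pics/c0.png",o)
```

```text
(no output)
```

View pics/c0.png

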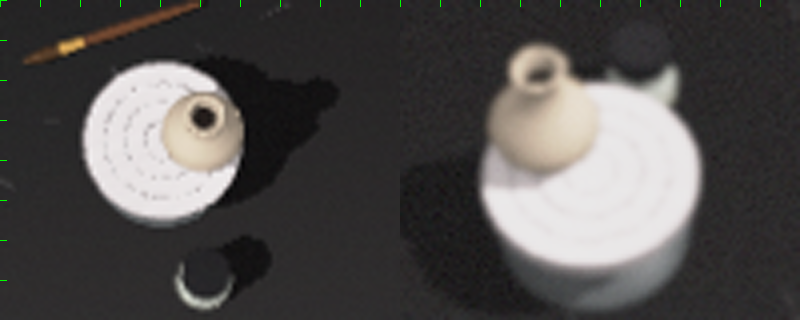

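The enlarged top crop shows the disc spanning x 83–243 and y 61–~218, with its centre near crop (163,140). The lip centre is at crop (204,117) and the jar lid at (204,272). In the scene crop, the lip is at (540,69), the disc centre is near (591,175), and the jar lid is at (640,47).

Create h.py:
```python
import numpy as np,cv2
from rig import ctrl, vision, job
def unproj(f,u,v,z):
    d=f["R"].T@np.array([(u-f["cx"])/f["fx"],(v-f["cy"])/f["fy"],1]);c=-f["R"].T@f["t"]
    return (c+d*(z-c[2])/d[2])[:2]
```

Run:
```python
from h import *
from scipy.spatial.transform import Rotation as Ro
t=vision.grab_frame("top");s=vision.grab_frame("scene")
T=lambda x,y,z:unproj(t,210+(x-1.5)/4,128+(y-1.5)/4,z)
S=lambda x,y,z:unproj(s,190+(x-401.5)/4,180+(y-1.5)/4,z)
for n,F,w,l,j in(("top",T,(163,140),(204,117),(204,272)),("scene",S,(591,175),(540,69),(640,47))):
    print(n,"wheel",F(*w,.064),"lip",F(*l,.138),"jar",F(*j,.05))
print("edges",T(83,140,.064),T(243,140,.064),T(163,61,.064),T(163,218,.064))
print("brush",T(23,62,.005),T(200,3,.005))
q=ctrl.sense()['orientation'];print(Ro.from_quat(q,scalar_first=True).as_matrix())
```

```text
top wheel [0.5963618  0.00300752] lip [ 0.5954478  -0.02583398] jar [ 0.49691227 -0.02768812]
scene wheel [0.60010953 0.00362678] lip [ 0.59769113 -0.02657617] jar [ 0.49918168 -0.02937793]
edges [0.5965038  0.06374024] [ 0.59621957 -0.05782089] [0.65847937 0.00268125] [0.53595197 0.00332483]
brush [0.67470063 0.1135286 ] [ 0.72348421 -0.02794576]
[[ 8.93931705e-01  4.48202923e-01 -4.96137861e-04]
 [ 4.48203194e-01 -8.93931023e-01  1.10620718e-03]
 [ 5.22922639e-05 -1.21124424e-03 -9.99999265e-01]]
```

The wheel's middle is near (0.598, 0.003) and the vase near (0.5965, -0.026), so the push is almost purely +y by about 29 mm. I'll turn the tool so its x axis lies along +y, keep the fingers about 30 mm apart, and push with the finger sides as a shallow cradle.

>>> hand_motion(
  ticks=[
    [0.489,-0.292,0,0,0,-1.107],
    [0.489,-0.292,0,0,0,-1.107],
    [0.489,-0.292,0,0,0,-1.107],
    [0.489,-0.292,0,0,0,-1.107],
    [0.489,-0.292,0,0,0,-1.107],
    [0.489,-0.292,0,0,0,-1.107],
    [0.489,-0.292,0,0,0,-1.107],
    [0.489,-0.292,0,0,0,-1.107],
    [0.489,-0.292,0,0,0,-1.107],
    [0.489,-0.292,0,0,0,-1.107],
    [0.489,-0.292,0,0,0,-1.107],
    [0.489,-0.292,0,0,0,-1.107],
  ],
  jaw=0.35,
)

```text
time: 1.4
position: [0.5996, -0.094, 0.2318]
orientation: [-0.001, 0.704, 0.71, 0.002]
ft_force: [0.6, 0.2, -0.8]
grip_width: 0.35
gripper_force: 0.0
```

>>> hand_motion(
  ticks=[
    [0,0,0,0,0,0],
    [0,0,0,0,0,0],
  ],
)

```text
time: 1.6
position: [0.5973, -0.1008, 0.2309]
orientation: [-0.0, 0.706, 0.708, -0.0]
ft_force: [-0.3, -0.5, -0.7]
grip_width: 0.349
gripper_force: 0.0
```

Run:
```python
from h import *
from scipy.spatial.transform import Rotation as Ro
s=ctrl.sense();print(s['time'],s['position'],Ro.from_quat(s['orientation'],scalar_first=True).as_matrix().round(3),s['grip_width'],s['joint_positions'])
w=vision.grab_frame("wrist");cv2.imwrite("pics/w1.png",w["image"]);print(w["fx"],w["R"].round(3),-w["R"].T@w["t"])
```

```text
1.6 [ 0.5973456  -0.1008239   0.23092442] [[-0.002  1.    -0.001]
 [ 1.     0.002 -0.   ]
 [-0.    -0.001 -1.   ]] 0.34913739475067684 [ 0.70395096  0.50402805 -0.79072809  1.65809341  0.38710232  1.14410634
 -0.18603411]
305.21829114247817 [[ 1.     0.001 -0.001]
 [ 0.001 -0.954  0.3  ]
 [-0.    -0.3   -0.954]] [ 0.59679998 -0.02355965  0.3741113 ]
```

View pics/w1.png

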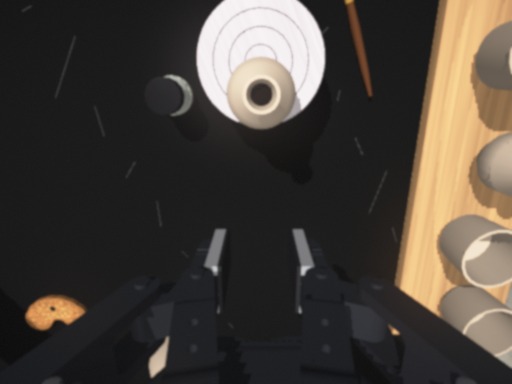

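The wrist view shows the disc spanning x 197–325 with its centre near (261,60), and the lip centre at (261,93). The fingertips are at x≈221 and 299 with the vase straight ahead between them. Next I'll refine these with the calibration.

Add to h.py:
```python
def proj(f,X):
    c=np.asarray(X)@f["R"].T+f["t"];return c[...,:2]/c[...,2:]*f["fx"]+[f["cx"],f["cy"]]
def wheel(f,g):
    from scipy.optimize import least_squares
    # fit disc outline: threshold bright, hull points, project circle r=.06 z=.064
    m=(f["image"].min(2)>150).astype(np.uint8)
    n,l,st,ce=cv2.connectedComponentsWithStats(m);u=proj(f,np.r_[g,.064]);
    k=l[int(np.clip(u[1],0,383))+0,int(u[0])];
    p=np.argwhere(l==k)[:,::-1].astype(np.int32);h=cv2.convexHull(p)[:,0].astype(float)
    h=h[(h[:,1]>1)]
    r=least_squares(lambda c:[np.hypot(*(unproj(f,*q,.064)-c))-.060 for q in h],g,loss='soft_l1',f_scale=.001)
    return r.x,np.abs(r.fun).mean()
```

Run:
```python
from h import *
w=vision.grab_frame("wrist")
print(unproj(w,261,93,.138), unproj(w,261,60,.064))
print(wheel(w,[.598,.015]))
print("pads",unproj(w,221,232,.231),unproj(w,299,232,.231))
```

```text
[ 0.59804039 -0.02714941] [0.59844435 0.00187942]
(array([0.59798154, 0.00240132]), np.float64(0.0004418935318111288))
pads [ 0.57692992 -0.09482171] [ 0.61716444 -0.09484593]
```

>>> hand_motion(
  ticks=[
    [0,0.0007,0.04,0,0,0],
    [0,0.0007,0.08,0,0,0],
    [0,0.0007,0.12,0,0,0],
    [0,0.0007,0.14,0,0,0],
    [0,0.0007,0.15,0,0,0],
    [0,0.0007,0.155,0,0,0],
    [0.005,0.0007,0.155,0,0,0],
    [0.01,0.0007,0.155,0,0,0],
    [0.015,0.0007,0.155,0,0,0],
    [0.02,0.0007,0.155,0,0,0],
    [0.022,0.0007,0.155,0,0,0],
    [0.022,0.0007,0.155,0,0,0],
  ],
)

```text
time: 2.9
position: [0.5985, -0.0781, 0.0767]
orientation: [0.0, 0.706, 0.708, 0.0]
ft_force: [-0.2, 0.3, 1.0]
grip_width: 0.349
gripper_force: 0.0
```

Run:
```python
from h import *
w=vision.grab_frame("wrist");cv2.imwrite("pics/w2.png",w["image"])
```

```text
(no output)
```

View pics/w2.png

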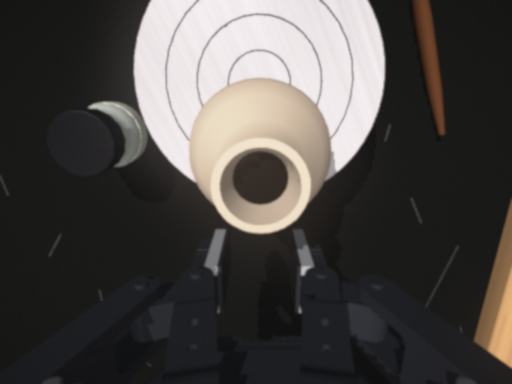

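The view shows the lip centre at (260,186) and the wheel's rings at x≈260. The vase is centred between the fingertips and not yet touched, so I'll start the slow push.

>>> hand_motion(
  ticks=[
    [0.003,0,0,0,0,0],
    [0.006,0,0,0,0,0],
    [0.008,0,0,0,0,0],
    [0.010,0,0,0,0,0],
    [0.012,0,0,0,0,0],
    [0.014,0,0,0,0,0],
    [0.016,0,0,0,0,0],
    [0.018,0,0,0,0,0],
    [0.020,0,0,0,0,0],
    [0.022,0,0,0,0,0],
    [0.024,0,0,0,0,0],
    [0.024,0,0,0,0,0],
  ],
)

```text
time: 4.15
position: [0.5983, -0.0542, 0.0764]
orientation: [-0.0, 0.707, 0.708, 0.0]
ft_force: [0.4, -0.4, -0.8]
grip_width: 0.355
gripper_force: 0.2
```

Add to h.py:
```python
def lip(f,g):
    # lip outer ring fit via dark mouth: threshold hole near predicted lip, radius free
    u=proj(f,np.r_[g,.138]).astype(int);im=cv2.GaussianBlur(f["image"],(3,3),0).max(2)
    m=(im<110).astype(np.uint8);n,l,st,ce=cv2.connectedComponentsWithStats(m)
    k=l[u[1],u[0]];c=ce[k];return unproj(f,*c,.137),c.round(1),st[k][4],k
```

Run:
```python
from h import *
w=vision.grab_frame("wrist");cv2.imwrite("pics/w3.png",w["image"]);t=vision.grab_frame("top")
print(lip(w,np.array([.598,-.02])), wheel(w,[.598,.03]),wheel(t,[.598,.02]))
```

```text
(array([0.60116184, 0.01184841]), array([272. , 133.2]), np.int32(51627), np.int32(0)) (array([0.59781013, 0.00121683]), np.float64(0.00386990743606199)) (array([0.59625791, 0.00268297]), np.float64(0.0015961818364785064))
```

View pics/w3.png

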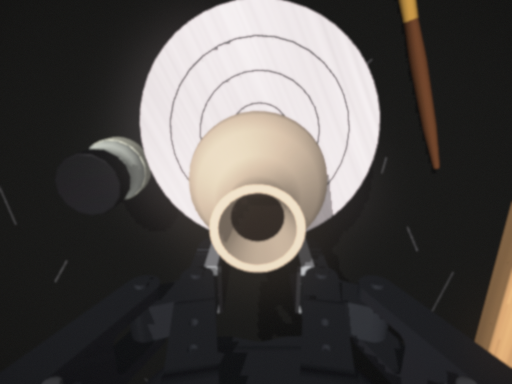

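The lip centre is now at (258,228) and the disc spans x 140–380 with its centre near (260,118). The belly is resting against both fingers and the vase is upright.

Run:
```python
from h import *
w=vision.grab_frame("wrist")
print("lip",unproj(w,258,228,.138), "wheel px should be",proj(w,[[.598,.0024,.064],[.598,.0624,.064],[.538,.0024,.064],[.658,.0024,.064]]))
print("belly",unproj(w,191,172,.088),unproj(w,327,172,.088))
print(ctrl.sense()["position"])
```

```text
lip [ 0.59739748 -0.01582331] wheel px should be [[259.52356677 132.11628552]
 [259.66479235  -2.96480413]
 [140.96444458 132.07840231]
 [378.06881356 132.15416431]]
belly [ 0.56744389 -0.01212031] [ 0.62800709 -0.01210154]
[ 0.5982434  -0.05457579  0.07629888]
```

The vase is at y≈-0.016, 39 mm from the TCP as predicted, which leaves about 18 mm. I'll push 15 mm more.

>>> hand_motion(
  ticks=[
    [0.001,0,0,0,0,0],
    [0.0025,0,0,0,0,0],
    [0.004,0,0,0,0,0],
    [0.0055,0,0,0,0,0],
    [0.007,0,0,0,0,0],
    [0.0085,0,0,0,0,0],
    [0.010,0,0,0,0,0],
    [0.0115,0,0,0,0,0],
    [0.013,0,0,0,0,0],
    [0.0145,0,0,0,0,0],
    [0.0155,0,0,0,0,0],
    [0.0155,0,0,0,0,0],
  ],
)

```text
time: 5.5
position: [0.5983, -0.039, 0.0763]
orientation: [-0.0, 0.707, 0.708, 0.0]
ft_force: [-0.2, -0.2, 0.6]
grip_width: 0.352
gripper_force: 0.1
```

Run:
```python
from h import *
w=vision.grab_frame("wrist")["image"];t=vision.grab_frame("top")["image"][128:208,215:290]
o=np.hstack([w[:300,120:400],cv2.resize(t,(375,300*4//3))[:300]]);cv2.imwrite("pics/w4.png",o)
```

```text
(no output)
```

View pics/w4.png

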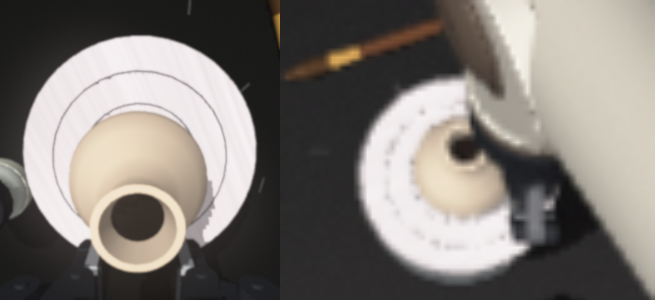

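The left half shows the lip at crop (138,228) with the disc spanning x 24–256 and its centre near row 155. The vase still sits in the cradle at about y=0, so I'll push another 2.5 mm, back away and raise to the viewing height.

>>> hand_motion(
  ticks=[
    [0.001,0,0,0,0,0],
    [0.002,0,0,0,0,0],
    [0.0025,0,0,0,0,0],
    [0.0025,0,0,0,0,0],
    [0,0,0,0,0,0],
    [-0.005,0,0,0,0,0],
    [-0.02,0,0,0,0,0],
    [-0.04,0,0,0,0,0],
    [-0.06,0,0,0,0,0],
    [-0.06,0,0,0,0,0],
  ],
)

```text
time: 6.6
position: [0.5979, -0.1054, 0.0758]
orientation: [0.001, 0.709, 0.705, -0.001]
ft_force: [0.8, -0.7, -0.1]
grip_width: 0.349
gripper_force: 0.0
```

>>> hand_motion(
  ticks=[
    [0,0,-0.04,0,0,0],
    [0.01,0,-0.08,0,0,0],
    [0.02,0,-0.12,0,0,0],
    [0.02,0,-0.15,0,0,0],
    [0.02,0,-0.155,0,0,0],
    [0.02,0,-0.155,0,0,0],
    [0.02,0,-0.155,0,0,0],
  ],
)

```text
time: 7.3
position: [0.5973, -0.0798, 0.2299]
orientation: [-0.001, 0.707, 0.707, -0.001]
ft_force: [0.2, -0.9, 0.4]
grip_width: 0.352
gripper_force: 0.0
```

Run:
```python
from h import *
w=vision.grab_frame("wrist");print(wheel(w,[.598,.048]),proj(w,[.598,.0024,.138]))
u=proj(w,[.598,.0024,.1]).astype(int);x0,y0=u[0]-75,max(u[1]-75,0);print(x0,y0)
cv2.imwrite("pics/w5.png",cv2.resize(w["image"][y0:y0+150,x0:x0+150],None,fx=4,fy=4,interpolation=cv2.INTER_CUBIC))
```

```text
(array([0.59783863, 0.0024407 ]), np.float64(0.0004916276285388663)) [260.69788583  82.81715407]
185 8
```

View pics/w5.png

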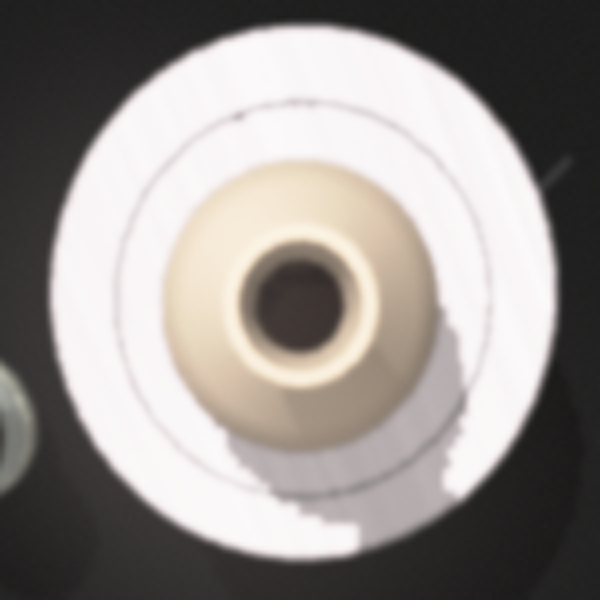

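The crop shows the lip centre at (303,306), which is image (260.4, 84.1). A perfectly centred vase would put it at (260.7, 82.8), so the vase is within about 1 mm of the middle. It stands upright and the fingers are clear.

```bash
python3 -c "
from h import *
w=vision.grab_frame('wrist');print(unproj(w,260.4,84.1,.138))
print(job.hand_in())"
```

```text
[0.59749426 0.00159638]
the job is handed in; nothing more can be done
None
```

I pushed the vase to within about 1 mm of the wheel's middle, judged from the wrist camera. It stood upright with the fingers clear, and I handed the job in about 7 s into the 58 s limit; no verdict was printed.

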